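Fit the fixture cover over its locating pin and hold it pressed home

ROBOT

A 6-joint arm with a two-finger parallel gripper is mounted at the origin on a cart in front of the work surface, level with it; the furniture and walls round the work are solid. World frame = base frame: x ahead of the robot, y to its left, z up, the work surface at z = 0. Lengths are in mm, angles in rad, forces in N, time in s.
With the tool pointing down it reaches from about 350 to 1000 mm from the base axis. Payload 7.1 kg.
Tool frame: the origin (TCP) lies at the very end of the fingers, on their centre line; the grasp point (between the pads) lies 19 mm behind it; z points along the fingers, y is the line along which they close (so a half turn about z gives the same grasp; the last joint's range is limited). The gripper opens to 85 mm and grips with 20 to 120 N. Pads are 22 mm wide; open, the fingers measure 114 mm over their backs; the gripper's body (76 mm by 85 mm) begins 54 mm behind the grasp point. The pads swing forward as they close: fully open they stand 13 mm farther back than shut.
Start: joints at [-1.27, 0.423, 1.63, -0, 1.089, -0.019], TCP at [196.503, -593.289, 231.319] pointing down, gripper open.
Joint ranges: [-3, 3], [-0.9, 2.11], [0.09, 2.58], [-1.31, 4.45], [0.11, 2.69], [-2.54, 2.54]. Speed limits (rad/s): [2.39, 2.39, 3.01, 3.14, 3.14, 3.14].

INTERFACE

Orientations are given as a rotation vector (axis times angle).
In Python, from workcell import env, claw, kin, get_image, job gives the robot as it stands. Calls block until the motion is done:
- env.move_to(position, orientation): joint-space move of the TCP to a pose.
- env.servo_line(position, ori=None, velocity=150, stop_force=None): straight line of the TCP; ori=None keeps the orientation; velocity is the mean speed in mm/s. With stop_force (N) it stops when the force on the tool has changed by that much, and returns True; else False.
- env.move_j(angles): joint-space move.
- claw.open_jaws() and claw.clamp(): open the fingers fully, or close them until they stop; the grip force is fixed at half the most.
- env.dwell(seconds).
- kin.inverse_kinematics(position, orientation): joint angles nearest the present ones, or None.
- get_image(name): name is "side" or "top"; returns a dict with "color" (480x640x3 uint8, red, green, blue), "range_z" (480x640 float32, mm along the optical axis (not along the pixel's ray), 0 where there is no reading), "camera_matrix" (3x3 intrinsics, pixels), "k1" (the pictures are not rectified: a ray, as slopes to the right and down, at radius r is drawn at 1 + k1 r^2 times it, then the intrinsics apply), "R" (3x3) and "t" (3): a world point X has camera coordinates R X + t. Camera axes: x right, y down, z forward; pixel columns grow to the right and rows downward; lengths in mm; the calibration is good to about 2 mm. A picture is of the moment at which its call begins.
A pose or a line that the arm cannot do raises env.MotionError and nothing moves.
- job.job_done(): hands the job in; it is judged then, once.
Readings, each from a call of its own:
- env.read_time(): time.
- env.read_joint_pos(): joint angles.
- env.read_joint_vel(): joint speeds.
- env.read_tau(): joint torques, N m.
- env.read_eef_pos(): TCP position.
- env.read_tcp_rot(): TCP orientation.
- env.read_force(): force on the tool from outside, world axes, zero at the start.
- env.read_wrist_torque(): the same for the moment, N m.
- env.read_width(): finger opening in mm.
- env.read_gripper_force(): force on a finger pad.
Only numpy, scipy, OpenCV 4.12 (cv2) and the standard library are available. Lean on these libraries where they do the work, as an engineer would, in place of code of your own. Each camera call takes 0.05 s, during which the arm holds its last target. There are 200 camera calls.

TASK

Pick up the aluminium cover by its black bar handle and lay it flat on the rails of the steel guideway with the handle level with the two yellow marks. Then, without lifting it again, slide it along the guideway towards the end wall until its blind slot finds the locating pin hidden underneath and the cover drops on, and press it down against the spring pad until it is fully home. Finish while still pressing it home with the gripper: do not let go; leave the flange, the V-block and the ring alone.

Things in the scene. Friction and masses are not known exactly. Their poses are not given: they have to be found in the camera images.
- cover: Loose aluminium cover, 100 (x) by 64 (y) mm, 0.28 to 0.44 kg, on four steel feet 10 x 10 mm, 9 mm high, centred at x = +-38, y = +-26 mm. Origin: under its centre, level with the soles of the feet; z up. The plate lies from 9 to 23 mm above the origin. It fits the guideway either way round.
- cover_handle (a point): Centre of the cover's black bar handle, 46 mm above the cover's origin, axes as the cover's. The bar is 14 mm thick (x), 52 mm long (y) and 14 mm high; below it 16 mm are free above the plate, but for two posts at y = +-20 mm.
- cover_slot (a point): Mouth of the blind slot in the middle of the cover's underside, 9 mm above the cover's origin: 17 mm (x) by 22 mm (y), 10 mm deep, not to be seen from above. It takes the locating pin.
- fixture: Fixed steel guideway, 220 (x) by 110 (y) mm, origin at the centre of its underside, z up. The cover slides along +x, from the open end (nearer the robot) to the end wall (face at x = 100 mm, top 32 mm up). Fences on both sides, inner faces at y = +-34 mm (2 mm play each side of the cover), straight up to 36 mm above the origin, then flared outwards up to 46 mm.
- fixture_mark (a point): Middle between the two yellow marks on the fences, at x = -25 mm of the guideway, at the height of the rail tops (24 mm above the guideway's origin). The cover's origin is laid here, within 15 mm along x, its x axis along the guideway. Two flat rails (y = 18 to 33 mm, both sides) carry its feet, so that its origin rides 24 mm above the guideway's.
- fixture_bed (a point): Middle (x = +22 mm of the guideway, rail top height) of the stretch where the brass locating pin can stand: on the centre line, 12 mm either way along x, clamped elsewhere each time and not listed: feel for it. The pin is 14 mm thick and rises 8 mm above the rail tops. Once the cover's middle is within 1.5 mm of the pin, its feet meet gaps in the rails and it drops.
- spring_pad (a joint): Travel of the black sprung pad round the pin: 0 m up, 0.004 m fully down. Dropped on the pin, the cover rests on it by its own weight, origin 19 mm above the guideway's (5 mm lower than riding), and the pin bars further sliding. The pad pushes up 6 N at 0, 12 N at 0.004; about 10 N of pressing brings the cover home (origin at 15 mm); let go, it rises again.
- spare_flange: Bystander: loose grey steel wheel flange, 62 mm wide, 22 mm high, origin at the centre of its underside. It and the cover stand on opposite sides of the guideway, either way. Leave it alone.
- v_block: Bystander: small grey V-block, 45 x 40 x 30 mm, origin at the centre of its underside. Leave it alone.
- setting_ring: Bystander: steel setting ring, 60 mm wide, 14 mm high, origin at the centre of its underside. Leave it alone.
Mind the look-alikes: they are no part of the job. Several things have the shape of the cover; the one meant has the colours described above.

How it is judged (in metres and radians):
On the way, in this order (a step that is already met when the one before it is completed fails the run):
1. the cover lies flat on the rails between the fences, its middle within 15 mm of the yellow marks (x of cover in the frame of fixture between -0.04 and -0.01 m and z of cover in the frame of fixture between 0.0215 and 0.026 m and y of cover in the frame of fixture between -0.004 and 0.004 m and angle between cover's own z axis and vertical below 0.06 rad and angle between the x axis of cover and the x axis of fixture, either way round below 0.08 rad), for 0.2 s.
2. slid along the guideway, the cover has dropped onto the pin (z of cover in the frame of fixture between 0.012 and 0.021 m and x of cover in the frame of fixture between 0.005 and 0.04 m and y of cover in the frame of fixture between -0.004 and 0.004 m and angle between cover's own z axis and vertical below 0.06 rad and angle between the x axis of cover and the x axis of fixture, either way round below 0.08 rad), for 0.1 s.
At the end, for the whole second after the job is handed in: the cover sits level on the pin, fully home (its origin not more than 16.2 mm above the guideway's origin, the pad pressed more than 3 mm down), at rest, and the gripper still presses on it with more than 3 N (z of cover in the frame of fixture between 0.012 and 0.0162 m and value of joint spring_pad above 0.003 m and contact force between any of the fingers, the arm and cover above 3 N and linear speed of cover below 0.02 m/s and x of cover in the frame of fixture between 0.005 and 0.04 m and y of cover in the frame of fixture between -0.004 and 0.004 m and angle between cover's own z axis and vertical below 0.06 rad and angle between the x axis of cover and the x axis of fixture, either way round below 0.08 rad); the arm keeps its last pose, push and grip.
It fails at once if the cover is lifted more than 8 mm off the rails, or lowered from above, past the marked place (its middle beyond the guideway's middle) instead of being slid there (x of cover in the frame of fixture between 0 and 0.1 m and y of cover in the frame of fixture between -0.03 and 0.03 m and z of cover in the frame of fixture between 0.032 and 0.05 m).
It fails at once if the flange, the V-block or the ring is moved more than 25 mm (distance of any of spare_flange, v_block, setting_ring from where it was at the start of the episode above 0.025 m).
It also fails if it takes over 45 s, if anything falls off the work surface, if the arm or the gripper's body presses on something with over 40 N, if the wrist force passes 120 N, or if a joint passes its speed limit or range.

## Working session

There is one attempt and no reset: what is moved stays moved. The work goes in short steps, each a Python script; the robot and the scene stay as the last script left them, time stands still between calls to the robot, and variables do not carry over. Pictures are saved under pics/ and viewed, at most 10 in all, crops included, and the job is handed in when it is done.

```bash
ls; mkdir -p pics
python3 - <<'E'
from workcell import env, claw, kin, get_image, job
import cv2,numpy as np
for n in("top","side"):
    d=get_image(n); cv2.imwrite(f"pics/{n}0.png",d["color"][...,::-1]); np.savez(f"{n}0.npz",**d)
    print(n,d["camera_matrix"].tolist(),d["k1"],d["R"].round(3).tolist(),d["t"], (d["range_z"]>0).mean())
print(env.read_time(),env.read_tcp_rot(),env.read_force())
E
```

```text
pics
top [[446.5159825862174, 0.0, 314.06076775783635], [0.0, 446.5159825862174, 235.47643464718408], [0.0, 0.0, 1.0]] -0.04076740036807993 [[-0.015, -1.0, 0.0], [-0.993, 0.015, -0.119], [0.119, -0.002, -0.993]] [-58.8069197  520.1124327  976.93078665] 0.9960709635416667
side [[516.383470717797, 0.0, 315.12131623758467], [0.0, 516.383470717797, 240.7320280526902], [0.0, 0.0, 1.0]] -0.14494943161482288 [[-0.908, -0.418, -0.008], [-0.211, 0.474, -0.855], [0.361, -0.775, -0.519]] [454.78514209 185.49425406 920.5820214 ] 0.9960514322916667
0.1 [-3.10009672e+00 -4.99940101e-01  3.25289802e-04] [0.0932466  0.72584363 0.39311063]
```

View pics/top0.png

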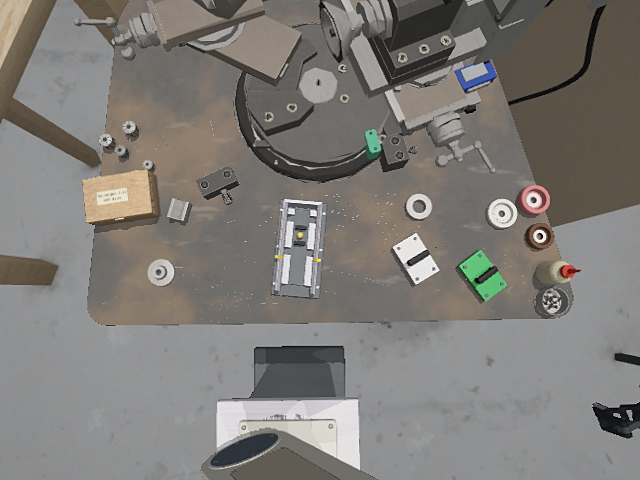

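View pics/side0.png

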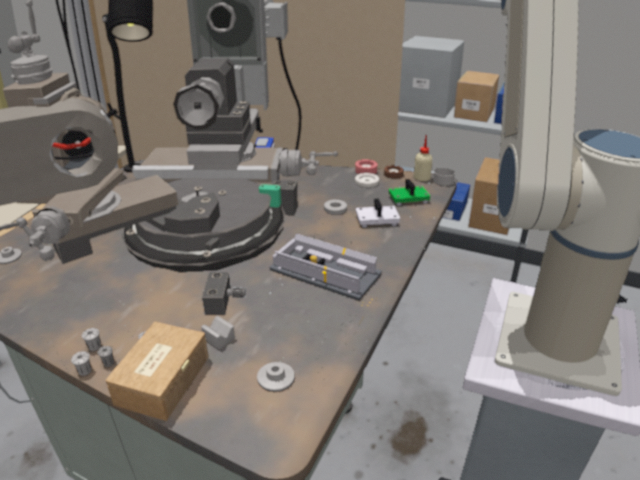

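The top view shows the aluminium cover at about (415,260) and a green look-alike at (482,275). The guideway is at (299,248), with yellow marks at (277,257) and (322,260) and the brass pin near (300,236). The side view confirms this layout.

```bash
cat > h.py <<'E'
import cv2,numpy as np
def rays(d,uv):
    K=d["camera_matrix"];k=float(d["k1"])
    uv=np.asarray(uv,float).reshape(-1,1,2)
    return np.c_[cv2.undistortPoints(uv,K,np.array([k,0,0,0,0.]),None,None).reshape(-1,2),np.ones(len(uv))]
def plane(d,uv,z):
    r=rays(d,uv)@d["R"]; c=-d["R"].T@d["t"]
    return c+r*((z-c[2])/r[:,2])[:,None]
def cloud(d):
    v,u=np.mgrid[:480,:640]
    r=rays(d,np.c_[u.ravel(),v.ravel()])*d["range_z"].reshape(-1,1)
    return ((r-d["t"])@d["R"]).reshape(480,640,3)
def rect(p):
    (c,s,a)=cv2.minAreaRect(p[:,:2].astype(np.float32)); 
    if s[0]<s[1]: a+=90; s=s[::-1]
    return np.array(c),np.array(s),(a+90)%180-90   # centre, (long,short), angle of long side deg
def blobs(m,amin=8):
    n,l,s,c=cv2.connectedComponentsWithStats(m.astype(np.uint8))
    return [(np.argwhere(l==i)[:,::-1],s[i,4]) for i in range(1,n) if s[i,4]>=amin]
E
python3 - <<'E'
from h import *
for n,boxes in(("top",dict(cover=(385,225,445,290),fix=(262,190,336,305))),("side",dict(cover=(350,190,405,232),fix=(262,228,388,300)))):
    d=dict(np.load(n+"0.npz")); P=cloud(d); hsv=cv2.cvtColor(d["color"],cv2.COLOR_RGB2HSV).astype(int)
    for k,(a,b,c,e) in boxes.items():
        B=np.zeros((480,640),bool);B[b:e,a:c]=1
        if k=="cover":
            for uv,s in blobs(B&(hsv[...,2]>170)&(hsv[...,1]<50),100): print(n,"plate",s,rect(plane(d,uv,23)),"zmed",np.median(P[uv[:,1],uv[:,0],2]))
            for uv,s in blobs(B&(hsv[...,2]<60)&(P[...,2]>30),20): print(n,"handle",s,rect(plane(d,uv,53)),np.median(P[uv[:,1],uv[:,0]],0))
        else:
            for uv,s in blobs(B&(abs(hsv[...,0]-25)<8)&(hsv[...,1]>150)&(hsv[...,2]>100),4): print(n,"yellow",s,uv.mean(0),P[uv[:,1],uv[:,0]].mean(0).round(1),plane(d,uv,46).mean(0).round(1))
            z=P[...,2]; print(n,"table z",np.median(z[300:310,200:250]))
            for lo,hi in((36,60),(4,60)):
                uv=max(blobs(B&(z>lo)&(z<hi)),key=lambda t:t[1])[0] if lo==4 else np.argwhere(B&(z>lo)&(z<hi))[:,::-1]
                q=P[uv[:,1],uv[:,0]]; print(n,lo,len(uv),rect(q),np.percentile(q[:,2],[50,98]).round(1))
E
python3 -c "
import cv2;i=cv2.imread('pics/top0.png');cv2.imwrite('pics/c.png',cv2.resize(i[185:310,255:455],None,fx=4,fy=4,interpolation=2))"
```

```text
top plate 1047 (array([ 465.11383057, -296.23352051]), array([99.72581482, 64.9015274 ]), 29.877172470092773) zmed 24.64297341791636
top handle 47 (array([ 463.63293457, -293.78717041]), array([52.84269714, 11.57536888]), -60.413883209228516) [ 458.80215352 -288.97561864   53.67280598]
top yellow 17 [278.64705882 256.23529412] [472.5  12.9  43.2] [472.3  12.6  46. ]
top yellow 16 [316.  259.5] [464.2 -69.9  41.4] [463.9 -69.9  46. ]
top table z 1.2314824925198982
top 36 863 (array([496.78817749, -32.72453308]), array([206.53936768,  98.84765625]), -5.712471008300781) [43.8 50.2]
top 4 4626 (array([495.69042969, -32.70249939]), array([227.40040588, 115.96028137]), -6.764793395996094) [16.9 48.2]
side plate 245 (array([ 486.01965332, -279.5255127 ]), array([69.66929626, 47.84721375]), -60.27393913269043) zmed 23.46496569664609
side plate 198 (array([ 434.65075684, -308.07647705]), array([69.80220032, 43.27045822]), -65.7944564819336) zmed 23.68010068763467
side handle 64 (array([ 456.00967407, -271.62615967]), array([80.1287384 , 12.40172863]), -71.02799606323242) [ 456.93573714 -277.09247946   51.76716954]
side yellow 4 [343.5 250.5] [462.3 -64.2  42.6] [460.4 -59.2  46. ]
side yellow 23 [312.95652174 258.56521739] [519.  -29.3  27.6] [507.   -3.9  46. ]
side yellow 21 [324.33333333 275.28571429] [471.6  17.3  26.9] [460.7  42.   46. ]
side table z 1.8430565111524304
side 36 951 (array([534.54058838, -33.08247375]), array([290.04956055,  96.22607422]), -6.51129150390625) [40.7 47.8]
side 4 4159 (array([490.88922119, -28.92876434]), array([220.46276855, 114.67024994]), -5.014167785644531) [24.  46.4]
```

View pics/c.png

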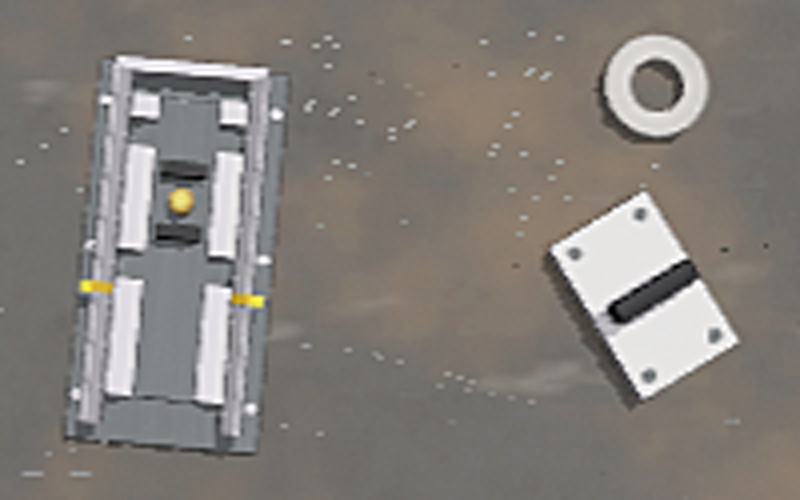

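The 4x crop shows the white cover with its handle centred near crop (650,293). It also shows the brass pin at crop (180,200) and the rails' inner edges, which give a clean centre line. Next I'll measure that centre line and grasp the cover.

```bash
cat >> h.py <<'E'
from scipy.spatial.transform import Rotation as Ro
def ori(yawy):  # tool down, tool y axis at world yaw (deg)
    a=np.radians(yawy);y=np.array([np.cos(a),np.sin(a),0]);z=np.array([0,0,-1.])
    return Ro.from_matrix(np.c_[np.cross(y,z),y,z]).as_rotvec()
E
python3 - <<'E'
from h import *
d=dict(np.load("top0.npz")); hsv=cv2.cvtColor(d["color"],cv2.COLOR_RGB2HSV).astype(int)
L=[];R=[]
c=d["color"].astype(int).min(2)
for v in list(range(224,245))+list(range(258,282)):
    row=c[v]; mid=int(round(np.interp(v,[222,284],[301,296])))
    t=180
    def cross(rng):
        for a,b in zip(rng,rng[1:]):
            if row[a]<t<=row[b]: return a+(b-a)*(t-row[a])/(row[b]-row[a])
    l=cross(list(range(mid-5,mid-16,-1))); r=cross(list(range(mid+5,mid+16)))
    if l and r: L.append((l,v));R.append((r,v))
L=plane(d,L,24);R=plane(d,R,24)
for q in(L,R,(L+R)/2):
    k,b=np.polyfit(q[:,0],q[:,1],1); print(np.degrees(np.arctan(k)),"y@468",k*468+b,"y@520",k*520+b,(q[:,1]-k*q[:,0]-b).std())
B=np.zeros((480,640),bool);B[228:244,292:308]=1
for uv,s in blobs(B&(hsv[...,1]>110)&(hsv[...,2]>100),4): print("pin",s,uv.mean(0),plane(d,uv,32).mean(0))
from workcell import env,kin,claw
print(env.read_joint_pos())
for y in(29.9,209.9,-150.1):
    q=kin.inverse_kinematics([464.5,-295.2,180],ori(y)); print(y,q)
for y in(-5.8,174.2):
    q=kin.inverse_kinematics([468,-29,100],ori(y)); print(y,q)
E
```

```text
-5.852941213325286 y@468 -10.452952411688571 y@520 -15.783468031800894 0.3636574396075377
-5.726471660086 y@468 -46.987841634267944 y@520 -52.202397036891 0.4642196220877555
-5.789775704463156 y@468 -28.720678129937276 y@520 -33.993270664789414 0.2015271106266558
pin 27 [299.66666667 234.74074074] [521.24611464 -33.97339677  32.        ]
[-1.27001892e+00  4.23812322e-01  1.63061496e+00 -2.82193013e-06
  1.08862316e+00 -1.90000567e-02]
29.9 [-5.87753630e-01  3.81885302e-01  1.83533482e+00 -4.44089210e-16
  9.24372537e-01 -1.10960708e+00]
209.9 [-5.87753630e-01  3.81885302e-01  1.83533482e+00 -4.44089210e-16
  9.24372537e-01  2.03198558e+00]
-150.1 [-5.87753630e-01  3.81885302e-01  1.83533482e+00 -8.88178420e-16
  9.24372537e-01  2.03198558e+00]
-5.8 [-8.72680810e-02  4.13565128e-01  2.05316319e+00 -8.88178420e-16
  6.74864340e-01  1.39610156e-02]
174.2 None
```

Run:
```python
from h import *
from workcell import env,kin,claw,get_image
o=ori(29.9)
env.move_to([464.5,-295.2,150],o)
print(env.servo_line([464.5,-295.2,29],velocity=120,stop_force=8),env.read_eef_pos())
claw.clamp(); print(env.read_width(),env.read_gripper_force(),env.read_eef_pos())
f0=env.read_force()
env.servo_line([464.5,-295.2,130],velocity=120); env.dwell(.2)
print(f0,env.read_force(),env.read_width(),env.read_wrist_torque(),env.read_time())
env.move_to([468,-28.7,130],ori(-5.79)); env.dwell(.2)
for n in("top","side"):
    d=get_image(n); cv2.imwrite(f"pics/{n}1.png",d["color"][...,::-1]); np.savez(f"{n}1.npz",**d)
print(env.read_time(),env.read_eef_pos())
i=[cv2.imread(f"pics/{n}1.png") for n in("top","side")]
cv2.imwrite("pics/m1.png",np.hstack([cv2.resize(i[0][160:320,220:380],(480,480)),cv2.resize(i[1][150:310,230:390],(480,480))])[:, :][::1,::1] if 0 else cv2.resize(np.hstack([i[0][160:320,200:400],i[1][150:310,230:430]]),(800,320),interpolation=2))
```

```text
False [ 464.98604406 -295.54380653   29.65129515]
12.790510416000838 58.75790297985077 [ 464.57356715 -295.27217285   29.31102887]
[-1.52824211  0.08627842  4.74304773] [ 0.72316366  0.204311   -3.61338499] 13.152579050800133 [-0.04991943  0.03490055 -0.04926415] 4.6167
5.9583 [468.12944381 -29.413784   129.95814299]
```

View pics/m1.png

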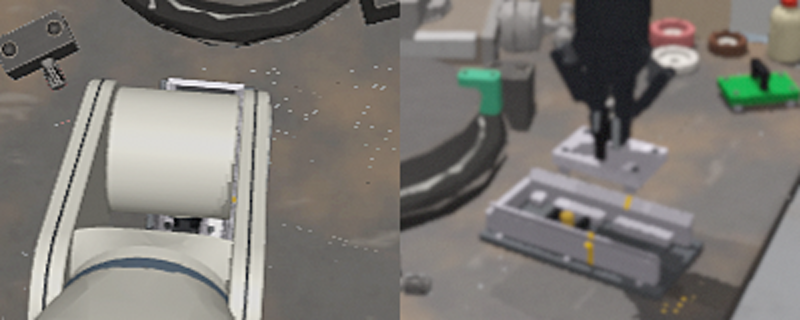

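The cover is held level above the guideway. The side crop shows it clear of the fences, with the marks visible. Next I'll lower it with contact sensing.

Run:
```python
from h import *
from workcell import env,kin,claw,get_image
e=env.read_eef_pos();print(e)
x,y=468.,-28.3
env.servo_line([x,y,78],velocity=80); env.dwell(.15); print(env.read_eef_pos(),env.read_force())
s=env.servo_line([x,y,50],velocity=25,stop_force=10)
print(s,env.read_eef_pos(),env.read_force(),env.read_wrist_torque(),env.read_width())
d=get_image("side"); cv2.imwrite("pics/s2.png",cv2.resize(d["color"][200:320,250:410,::-1],None,fx=4,fy=4,interpolation=2)); np.savez("s2.npz",**d)
print(env.read_time())
```

```text
[468.12944381 -29.413784   129.95814299]
[468.4512427  -28.3287356   78.52263706] [-0.08657781  0.44059608 -3.41793001]
True [467.8514347  -28.30060149  53.27679411] [-1.16223442 -0.409338    7.00287741] [ 0.03222221  0.22426122 -0.04265199] 12.976569379008007
7.8667
```

View pics/s2.png

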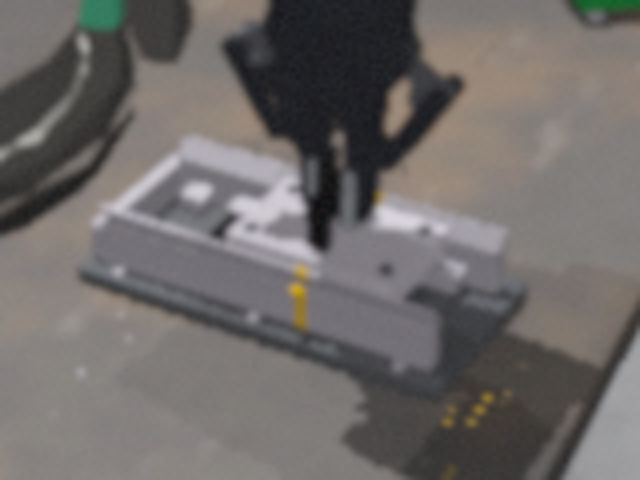

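The cover lies on the rails at the marks: z is as predicted and it is level. Now I'll slide it and press-probe near the pin, which I estimate at about 53 mm further along.

```bash
cat >> h.py <<'E'
ax=np.array([np.cos(np.radians(-5.79)),np.sin(np.radians(-5.79)),0]); S0=np.array([468,-28.3,0.])
def P(s,z): return S0+ax*s+[0,0,z]
E
python3 - <<'E'
from h import *
from workcell import env,kin,claw
env.dwell(.3)
print(env.read_force())
print(env.servo_line(P(20,53.2),velocity=40,stop_force=30),env.read_eef_pos(),env.read_force())
print(env.servo_line(P(46,53.2),velocity=40,stop_force=30),env.read_eef_pos(),env.read_force(),env.read_wrist_torque())
s=46.
while s<62:
    hit=env.servo_line(P(s,48.5),velocity=25,stop_force=8)
    e=env.read_eef_pos(); f=env.read_force(); print(s,hit,e.round(2),f.round(1))
    if e[2]<51: print("dropped"); break
    if np.hypot(*f[:2])>40: print("lateral"); break
    s+=1
    env.servo_line(P(s-1,53.2),velocity=25)
    if env.servo_line(P(s,53.2),velocity=20,stop_force=30): print("slide stop",env.read_force());break
print(env.read_time())
E
```

```text
[ 0.27862295 -0.10014733  6.27536187]
False [488.67864045 -30.38478604  53.29896805] [ 1.01883777 -0.83627014  0.2196184 ]
False [512.60517487 -32.82463277  53.24785467] [-2.92883064  0.72816871  5.09168391] [0.01162442 0.38383942 0.02580739]
46.0 True [512.65 -32.82  53.19] [-3.8  0.3 13.6]
47.0 True [513.02 -32.85  52.71] [-2.2 -0.2  8. ]
48.0 True [516.24 -33.27  51.54] [ 3.5 -0.7 -3.1]
49.0 False [517.41 -33.3   48.36] [ 2.6 -0.8 -5.5]
dropped
12.1083
```

Run:
```python
from h import *
from workcell import env,kin,claw,get_image
env.dwell(.3); print(env.read_eef_pos(),env.read_force())
s=(env.read_eef_pos()-S0)@ax
h=env.servo_line(P(s,42.5),velocity=12,stop_force=28); print(h,env.read_eef_pos(),env.read_force())
env.dwell(.5); print(env.read_eef_pos(),env.read_force(),env.read_wrist_torque(),env.read_width())
d=get_image("side"); cv2.imwrite("pics/s3.png",cv2.resize(d["color"][200:320,250:410,::-1],None,fx=4,fy=4,interpolation=2))
print(env.read_time())
```

```text
[517.21073027 -33.28135682  48.59480581] [ 4.02289128 -0.12812782 -5.73875179]
True [517.52198137 -33.31203393  43.97522332] [-1.82674386 -0.09373583  8.20446082]
[517.52391809 -33.33608566  43.96228376] [-1.50774381  1.00570809  6.23005143] [-0.00031458 -0.00164605  0.00631697] 12.752183290389748
13.4667
```

View pics/s3.png

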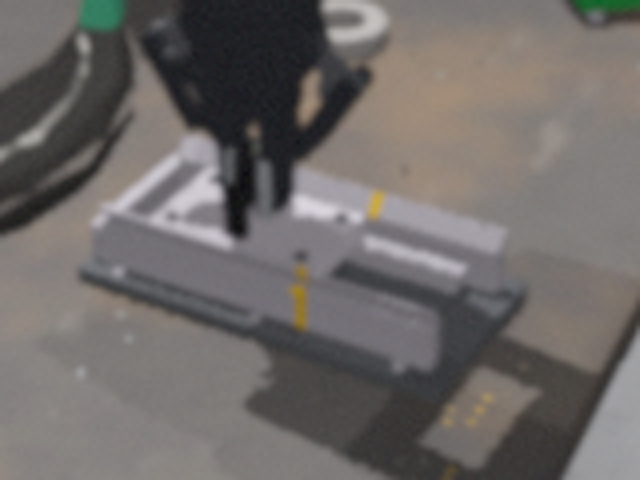

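The cover is down in the guideway, about level with its home height. I'll press a few newtons harder for margin, confirm it has bottomed out and hand in.

Run:
```python
from h import *
from workcell import env,job
s=(env.read_eef_pos()-S0)@ax
h=env.servo_line(P(s,41.5),velocity=8,stop_force=12); env.dwell(.6)
f=env.read_force();e=env.read_eef_pos();print(h,e,f,env.read_time())
if 8<f[2]<60 and e[2]>42.8: print(job.job_done())
```

```text
True [517.5364241  -33.33799793  43.96060935] [-1.5337464  -0.56326356  6.91314434] 14.275
```

Run:
```python
from h import *
from workcell import env,job
s=(env.read_eef_pos()-S0)@ax
for z in(43.7,43.4,43.1,42.8):
    h=env.servo_line(P(s,z),velocity=8,stop_force=35); env.dwell(.4)
    f=env.read_force();e=env.read_eef_pos();print(z,h,e,f,env.read_time())
    if f[2]>13: break
if 10<f[2]<60 and 43<e[2]<44.6: print(job.job_done())
```

```text
43.7 False [517.5494078  -33.31223041  44.3173915 ] [-0.3251545  -0.70726182  6.10575405] 14.925
43.4 False [517.54513914 -33.30733191  44.17017032] [ 0.23179618 -0.67780271  8.34705838] 15.575
43.1 False [517.53095798 -33.32479559  43.94719231] [-1.07222528 -0.38044294  9.19736203] 16.225
42.8 False [517.50304716 -33.32602629  43.85854209] [-2.20241794  0.0384631  10.87474587] 16.875
the job is handed in; nothing more can be done
None
```

The cover was laid at the yellow marks, slid until it dropped onto the pin, and pressed down to about its home height (judged from gripper height and force, not measured on the pad). I handed the job in at 16.9 s with the gripper still pressing; no verdict came back.

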